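# Shut a key cabinet and hold its lock turned

## Task

Push the door of the steel key cabinet down until it is fully shut on its catch. Then take the round-headed key (not the T-headed one) from the wooden block, push it fully home in the cabinet's lock, wiggling it a little if the sticky pins catch, turn it a quarter turn clockwise as far as it goes, and finish while still gripping the key and holding the lock there, because it springs back when let go. Leave the other key and the loose things on the stool where they are.

Things in the scene. Friction and masses are not known exactly. Their poses are not given: they have to be found in the camera images.
- cabinet: Fixed grey steel key cabinet, 160 x 200 x 80 mm (x, y, z), lying on its back, hollow. Its door is its upward face, hinged along its +x edge (away from the robot), so the free edge is the one nearer the robot. Origin at the centre of its underside.
- cab_door (a joint): Door hinge, rad: 0 = shut, grows as the free edge rises. Door 160 x 200 mm, 4 mm thick. A stiff hinge keeps it where it is left (up to 3 N at the free edge moves it). In the last 0.07 rad a sprung catch resists (about 5 to 15 N at the free edge), then it snaps down to 0 and stays shut.
- door_push (a point): Point on the door's outer (upper) face, 147 mm from the hinge, 13 mm from the free edge, midway along the width; a place to push down with closed fingertips. Moves with the door: z is the outward normal, x points to the hinge, y runs along it. 85 mm high when shut. The lock's round rim (52 mm across, 6 mm proud) begins 3 mm from it on the hinge side; 50 mm along y from it the face is free.
- door_hinge (a point): On the hinge side of the door's outer face, 147 mm from door_push along x (above the hinge line by the door's 4 mm), midway along the width; same axes.
- keyway (a point): Centre of the keyway's mouth, on the face of the brass plug (34 mm across) in the door, 118 mm from the hinge; moves with door and plug. Door shut: z points up, 91 mm high. The keyway is 15.8 mm long along y, 6.6 mm across along x, open below; its mouth is flared 3.5 mm wide and deep all round. Two sticky sprung pins at 10 and 16 mm depth, one at either end, each resist the key with about 3 to 8 N.
- lock_plug (a joint): Turn of the lock's plug, rad: 0 at rest, grows clockwise seen from above the shut door, hard stop at 1.57. A spring (0.1 N m/rad, plus a little friction) turns it back to 0 when let go. The key has up to about 0.15 rad of play in the keyway, so the hand must turn somewhat further than the plug (about 1.7 rad).
- key_grip (a point): Centre of the right key's head: a round black plastic disc 32 mm across, 10 mm thick, on edge above a shoulder bar 28 x 10 x 14 mm. x: thickness (grip the two flat faces along x), y: width, z: up. The shoulder's underside is 26 mm below and rests on the block. Below it a steel blade, 5 mm thick (x), 14 mm wide (y), 29 mm long, pointed, in a loose slot. Works either way round. About 45 g.
- key_tip (a point): Point of the right key's blade, 55 mm below the centre of its head, same axes. With the key fully home it lies 29 mm below the keyway's mouth and the shoulder sits on the plug's face.
- tkey_grip (a point): Centre of the crossbar (54 mm long along y, 12 mm thick, 28 mm above the block's top) of the other key: same blade, but a T-shaped black head. Leave it in its slot.
- key_block: Fixed wooden block 50 x 140 x 42 mm (x, y, z). Two slots in its top, 35 mm either side of its middle along y, 6.6 x 15.6 mm and 34 mm deep, hold the two keys upright; which key is in which slot varies. Origin at the centre of its underside.
- level: Aluminium torpedo level, 22 x 230 x 45 mm (x, y, z), standing on its edge crosswise near the robot. Origin at the centre of its underside. Leave alone.
- doorknob: Turned wooden doorknob, 58 mm across, 68 mm high. Origin at the centre of its underside. Leave alone.
- screwdriver: Screwdriver lying beyond the cabinet, along y. Origin under its middle. Leave alone.
- tape: Grey tape measure, 65 x 35 x 60 mm, left of the cabinet. Origin at the centre of its underside. Leave alone.

How it is judged (in metres and radians):
On the way, in this order (a step that is already met when the one before it is completed fails the run):
1. the cabinet's door is shut on its catch (value of joint cab_door below 0.015 rad), for 0.3 s.
2. the round-headed key is fully in the lock, not yet turned (value of joint cab_door below 0.015 rad and z of key_tip in the frame of keyway below -0.025 m and horizontal distance between key_tip and keyway below 0.004 m and value of joint lock_plug below 0.6 rad), for 0.1 s.
3. the lock is turned a quarter (value of joint cab_door below 0.015 rad and z of key_tip in the frame of keyway below -0.025 m and horizontal distance between key_tip and keyway below 0.004 m and value of joint lock_plug above 1.4 rad), for 0.2 s.
At the end, for the whole second after the job is handed in: The door is shut (within 0.015 rad), the round-headed key's tip is at least 25 mm below the keyway's mouth and within 4 mm of its axis, the plug is turned at least 1.4 rad of its 1.57, and the fingers grip the key with more than 2 N, through the last second (all of step 3 and contact force between the fingers and key above 2 N); the arm keeps its last pose, push and grip.
It fails at once if the T-headed key is moved (distance of tkey_grip from where it was at the start of the episode above 0.02 m).
It fails at once if a loose thing on the stool is knocked away (distance of any of level, doorknob, screwdriver, tape from where it was at the start of the episode above 0.03 m).
It also fails if it takes over 64 s, if anything falls off the work surface, if the arm or the gripper's body presses on something with over 40 N, if the wrist force passes 120 N, or if a joint passes its speed limit or range.

## Robot

A 6-joint arm with a two-finger parallel gripper is mounted at the origin on the work surface. World frame = base frame: x ahead of the robot, y to its left, z up, the work surface at z = 0. Lengths are in mm, angles in degrees, forces in N, time in s.
With the tool pointing down it reaches from about 250 to 775 mm from the base axis. Payload 4 kg.
Tool frame: the origin (TCP) lies at the very end of the fingers, on their centre line; the grasp point (between the pads) lies 19 mm behind it; z points along the fingers, y is the line along which they close (so a half turn about z gives the same grasp; the last joint's range is limited). The gripper opens to 85 mm and grips with 20 to 120 N. Pads are 22 mm wide; open, the fingers measure 114 mm over their backs; the gripper's body (76 mm by 85 mm) begins 54 mm behind the grasp point. The pads swing forward as they close: fully open they stand 13 mm farther back than shut.
Start: joints at [65.025, 4.996, 78.535, -0, 96.463, -5.907], TCP at [179.689, 519.836, 231.341] pointing down, gripper open.
Joint ranges: [-177.83, 177.83], [-43.37, 116.18], [15.69, 146.23], [-61.86, 241.86], [9.47, 152.12], [-147.06, 147.06]. Speed limits (degrees/s): [159.86, 159.86, 180, 180, 180, 180].

## Interface

Orientations are given as [roll, pitch, yaw] about the fixed x, y, z axes, in that order (R = Rz(yaw) Ry(pitch) Rx(roll)).
In Python, from workcell import sensors, grab_frame, workorder gives the robot as it stands.
- The arm moves only by the shell command python3 -m inch 'ROWS' [OPENING]. ROWS is JSON, a list that holds one entry, the list of rows, each a list of 6 numbers: the shift along the tool's x, y, z in cm, then the turn, a rotation vector about the tool's x, y, z in rad. A call has exactly 8 rows; each row shifts and turns the commanded pose from where the row before left it, along the tool's axes as they then stand; what a row does not reach is not made up. A row lasts 1/8 s, in which the tool goes at most 62.5 mm and 10.7 degrees, less where a joint would pass 70% of its speed; a pose out of reach is approached as far as the arm can. A call is refused whole if a number of a shift passes 6.25 or a number of a turn 0.188, either way. A call with a gripper value outside its range is refused whole. OPENING is the opening, from 0 (shut) to 1 (fully open), set as the call begins (- or left out, the last holds). The fingers move at their own pace and stop on an object; the grip force is fixed at half the most. Time passes only in rows, so rows that do not move let the fingers close, or fill a call up. It gives the time, the measured TCP pose, the force, the opening and the grip force at its end, in the units of the state.
- sensors.observe(): the state, without advancing time (a new reading comes with each control period).
- grab_frame(name): name is "scene" or "side" or "wrist"; returns a dict with "color" (384x512x3 uint8, blue, green, red), "fx", "fy", "cx", "cy" (pixels), "world_to_cam" (4x4, takes a point from world to camera coordinates). Camera axes: x right, y down, z forward; pixel columns grow to the right and rows downward; lengths in mm; the calibration is good to about 2 mm. A picture is of the moment at which its call begins. There is no depth.
- workorder.sign_off(): hands the job in; it is judged then, once.
The state is a dict: "clock": time; "q": joint angles; "dq": joint speeds; "effort": joint torques, N m; "eef_pos": TCP position; "tool_rot": TCP orientation; "ft_force": force on the tool from outside, world axes, zero at the start; "wrist_torque": the same for the moment, N m; "opening": finger opening in mm; "grip_force": force on a finger pad.
Only numpy, scipy, OpenCV 4.12 (cv2) and the standard library are available. Lean on these libraries where they do the work, as an engineer would, in place of code of your own. Each camera call takes 0.05 s, during which the arm holds its last target. There are 200 camera calls.

## Working session

There is one attempt and no reset: what is moved stays moved. The work goes in short steps, Python scripts to look and compute and a shell command to move; the robot and the scene stay as the last step left them, time stands still between calls to the robot, and variables do not carry over. Pictures are saved under pics/ and viewed, at most 10 in all, crops included, and the job is handed in when it is done.

```bash
mkdir -p pics; ls
cat > h.py <<'E'
import numpy as np, cv2
from workcell import sensors, grab_frame, workorder
from scipy.spatial.transform import Rotation as R
def ray(f,u,v):
    T=np.array(f["world_to_cam"]);Rm=T[:3,:3];c=-Rm.T@T[:3,3]
    d=Rm.T@np.array([(u-f["cx"])/f["fx"],(v-f["cy"])/f["fy"],1]);return c,d/np.linalg.norm(d)
def onz(f,u,v,z):
    c,d=ray(f,u,v);return c+d*(z-c[2])/d[2]
def two(f,p,g,q):
    c,d=ray(f,*p);e,k=ray(g,*q);t=np.linalg.lstsq(np.c_[d,-k],e-c,rcond=None)[0]
    a,b=c+d*t[0],e+k*t[1];return (a+b)/2,np.linalg.norm(a-b)
def proj(f,P):
    T=np.array(f["world_to_cam"]);p=T[:3,:3]@np.array(P)+T[:3,3];return p[0]/p[2]*f["fx"]+f["cx"],p[1]/p[2]*f["fy"]+f["cy"]
E
python3 - <<'E'
from h import *
import pickle
F={n:grab_frame(n) for n in("scene","side","wrist")}
pickle.dump(F,open("F0.pkl","wb"))
for n in("scene","side"):
    cv2.imwrite(f"pics/{n}0.png",cv2.resize(F[n]["color"],(800,600),interpolation=cv2.INTER_CUBIC))
    c,d=ray(F[n],256,192);print(n,c.round(),d.round(2))
print(sensors.observe())
E
```

```text
pics
scene [1012. -339.  946.] [-0.38  0.37 -0.85]
side [ -29. -554.  666.] [ 0.59  0.57 -0.57]
{'clock': 0.15, 'q': array([ 6.50254469e+01,  5.03122981e+00,  7.86036963e+01,  9.05021325e-04,
        9.64625263e+01, -5.90823611e+00]), 'dq': array([ 0.04664657, -0.30029739, -0.14202008, -0.0374624 ,  0.07932526,
       -0.05600034]), 'effort': array([ 1.63262393e-03, -3.52373350e+01, -3.13678658e+01, -1.37606880e-04,
        7.97244458e-03,  2.05752463e-05]), 'eef_pos': array([179.51613456, 519.48718971, 230.40063452]), 'tool_rot': array([-1.79903158e+02, -1.09259729e-02,  1.60933775e+02]), 'ft_force': array([ 0.14177193, -0.77035524,  0.58986398]), 'wrist_torque': array([ 0.0638713 ,  0.00280263, -0.03241505]), 'grip_force': 0.0, 'opening': 85.59465610247787}
```

View pics/scene0.png

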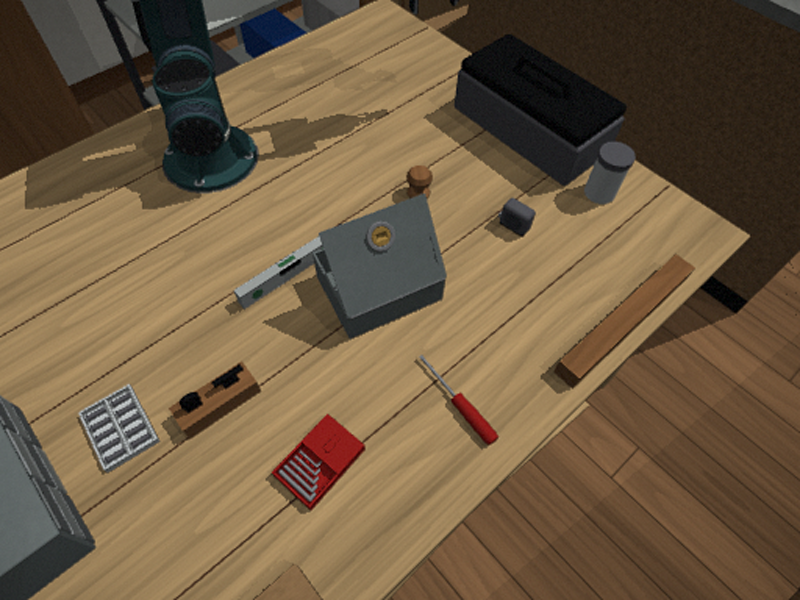

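View pics/side0.png

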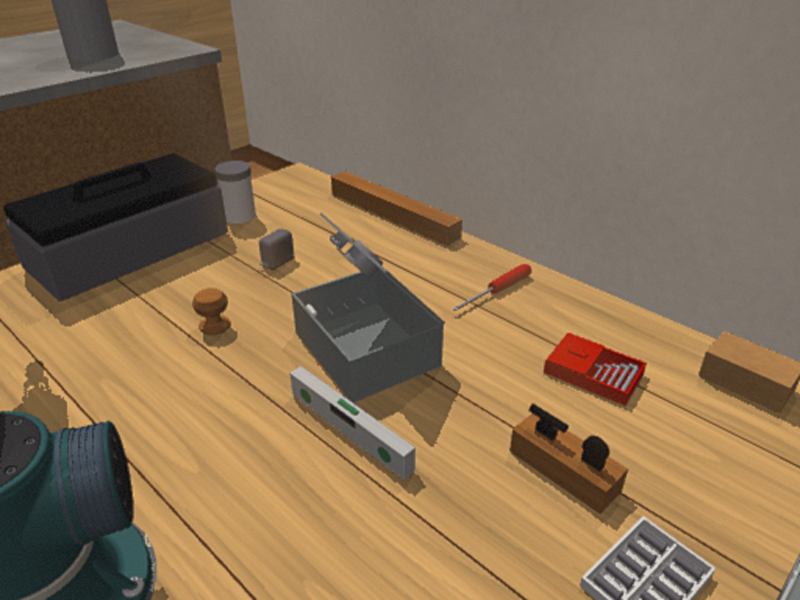

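The scene view shows the round key's head at (190,400), the T key at (229,377) and the open door with its lock at (380,236). In the side view the round head is at (596,450), the T at (547,420) and the cabinet rim corners at (293,293), (350,360) and (442,322). All of these are in 800x600 pixels.

Run:
```python
from h import *
import pickle
F=pickle.load(open("F0.pkl","rb"));s,d=F["scene"],F["side"];k=1/1.5625
P=lambda u,v:(u*k,v*k)
print("round",two(s,P(190,400),d,P(596,450)))
print("T",two(s,P(230,376),d,P(548,420)))
print("plug",two(s,P(381,236),d,P(345,243)))
for n,f,u,v,z in [("rimA",d,293,293,80),("rimB",d,350,362,80),("rimC",d,442,322,80),("hingeB scene",s,345,308,80),("hingeA scene",s,444,279,80),("botC scene",s,352,333,0),("blockTop1",d,512,448-28,42),("bt2",d,600,486,42),("bt3",d,625,466,42),("bt s1",s,170,408,42),("bt s2",s,187,422,42),("bt s3",s,259,380,42),("bt s4",s,243,363,42),("knob",s,419,196,0),("lev1",s,235,292,45),("lev2",s,320,240,45),("lev d1",d,293,370,45),("lev d2",d,413,450,45),("tape",d,277,235,60)]:
    print(n,onz(f,u*k,v*k,z).round(1))
def edges(f,name):
    pass
# door free corners: on both
print("free+y",two(s,P(427,197),d,P(322,214)))
# close crops
a=cv2.resize(s["color"][115:280,95:300],None,fx=3.9,fy=3.6,interpolation=cv2.INTER_CUBIC)[:600,:800]
cv2.imwrite("pics/crop_s.png",cv2.resize(s["color"][110:290,95:300],(800,600)))
```

```text
round (array([ 531.6163281 , -344.04657578,   62.20497228]), np.float64(4.117757450362098))
T (array([ 537.06168818, -271.74685078,   59.76611028]), np.float64(4.965072850738177))
plug (array([531.67487041,  78.78544515, 173.53248772]), np.float64(35.8674891360465))
rimA [478.1 171.9  80. ]
rimB [424.5 -21.5  80. ]
rimC [583.3 -53.9  80. ]
hingeB scene [568.9 -46.   80. ]
hingeA scene [639.5 130.6  80. ]
botC scene [579.6 -43.6   0. ]
blockTop1 [ 520.9 -231.3   42. ]
bt2 [ 503.5 -371.2   42. ]
bt3 [ 551.9 -378.2   42. ]
bt s1 [ 510.6 -374.3   42. ]
bt s2 [ 550.3 -365.7   42. ]
bt s3 [ 565.5 -234.8   42. ]
bt s4 [ 520.5 -237.5   42. ]
knob [408.7 287.5   0. ]
lev1 [ 388.6 -167.5   45. ]
lev2 [394.5  27.9  45. ]
lev d1 [382.6  57.4  45. ]
lev d2 [ 390. -173.   45.]
tape [599.6 376.4  60. ]
free+y (array([545.7356044 , 165.74553476, 198.53974802]), np.float64(1.3566660969016655))
```

View pics/crop_s.png

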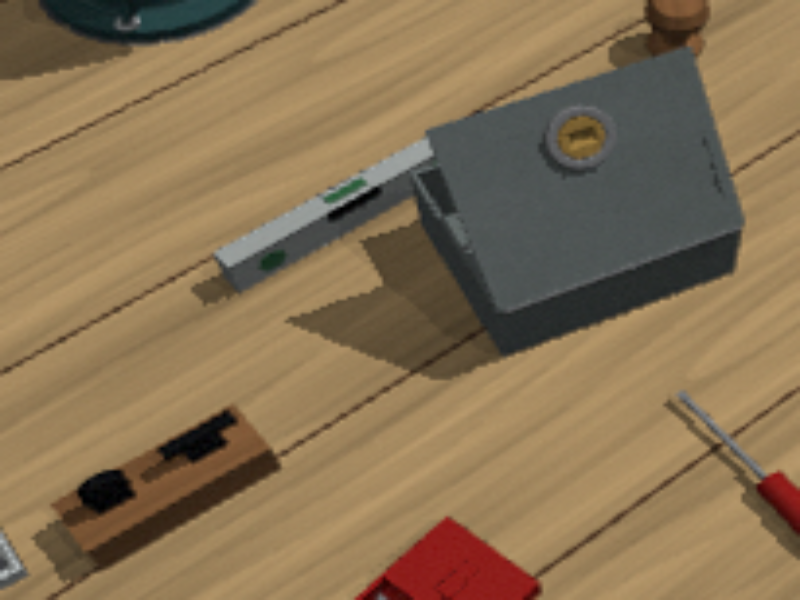

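The crop gives the door corners: free edge (428,130) and (690,48), hinge edge (498,310) and (741,222). The door is about 50° open and the lock ring is at (581,137). The level passes below the free edge.

```bash
cat >> h.py <<'E'
def go(target,yaw=None,down=True):
    o=sensors.observe();M=R.from_euler("xyz",o["tool_rot"],degrees=True)
    d=M.inv().apply(np.array(target)-o["eef_pos"])/10
    print("pos",o["eef_pos"].round(1),"rpy",o["tool_rot"].round(1),"tool shift cm",d.round(2))
    if yaw is not None:
        print("turn after shift (rad)",(M.inv()*R.from_euler("xyz",[180,0,yaw],degrees=True)).as_rotvec().round(3))
E
python3 - <<'E'
from h import *
import pickle
F=pickle.load(open("F0.pkl","rb"));s,d=F["scene"],F["side"]
c=lambda u,v:(95+u/3.902,110+v/3.333)
hB=onz(s,*c(498,310),83);hA=onz(s,*c(741,222),83)
print(hB,hA,np.linalg.norm(hA-hB)); v=(hA-hB);yaw=np.degrees(np.arctan2(-v[0],v[1]));print(yaw)
for th in (40,45,50,55):
    t=np.radians(th);ya=np.radians(-14.5);X=np.array([np.cos(ya),np.sin(ya),0])
    m=(hA+hB)/2; f=m-X*160*np.cos(t)+np.array([0,0,160*np.sin(t)])
    Y=np.array([-np.sin(ya),np.cos(ya),0])
    print(th,np.round([proj(s,f+100*Y),proj(s,f-100*Y)],0),"want",np.round(c(690,48)),np.round(c(428,130)),proj(d,f+100*Y),206,137)
E
```

```text
[588.3818861  -55.08067772  83.        ] [637.27330188 135.32227552  83.        ] 196.57989505351514
-14.401198813711973
40 [[267. 123.]
 [201. 148.]] want [272. 124.] [205. 149.] (np.float64(197.8235822278414), np.float64(145.23233384783356)) 206 137
45 [[269. 123.]
 [202. 148.]] want [272. 124.] [205. 149.] (np.float64(201.0168331331476), np.float64(140.4970498052056)) 206 137
50 [[271. 123.]
 [203. 148.]] want [272. 124.] [205. 149.] (np.float64(204.56693508534943), np.float64(135.979542445442)) 206 137
55 [[273. 124.]
 [204. 149.]] want [272. 124.] [205. 149.] (np.float64(208.43849646043765), np.float64(131.72622857117668)) 206 137
```

```bash
python3 -m inch '[[[-3,-2.3,-0.1,0,0,0],[-3,-2.3,-0.1,0,0,0],[-3,-2.3,-0.1,0,0,0],[-3,-2.3,-0.1,0,0,0],[-3,-2.3,-0.1,0,0,0],[-3,-2.3,-0.1,0,0,0],[-3,-2.3,-0.1,0,0,0],[-3,-2.3,-0.1,0,0,0]]]' 0; python3 -m inch '[[[-3,-2.3,-0.1,0,0,0],[-3,-2.3,-0.1,0,0,0],[-3,-2.3,-0.1,0,0,0],[-3,-2.3,-0.1,0,0,0],[-3,-2.3,-0.1,0,0,0],[-3,-2.3,-0.1,0,0,0],[-3,-2.3,-0.1,0,0,0],[0,0,0,0,0,0]]]'; python3 -c "
from h import *
go([516,13.5,225])
P=np.array([600.4,-8.3,80])
for t in np.radians([52,45,38,30,22,15,8,4,0]): print((P+[-.968*142*np.cos(t),.249*142*np.cos(t),142*np.sin(t)+4*np.cos(t)]).round(1))"
```

```text
clock: 1.15
eef_pos: [346.8, 266.4, 239.0]
tool_rot: [-180.0, -0.0, 160.9]
ft_force: [0.3, 0.8, 0.3]
opening: -0.2
grip_force: 0.0
clock: 2.15
eef_pos: [492.9, 44.9, 245.5]
tool_rot: [-180.0, -0.1, 160.7]
ft_force: [-0.7, 0.9, -0.6]
opening: -0.0
grip_force: 0.0
pos [492.9  44.9 245.5] rpy [-1.800e+02 -1.000e-01  1.607e+02] tool shift cm [-3.21 -2.2   2.04]
[515.8  13.5 194.4]
[503.2  16.7 183.2]
[492.1  19.6 170.6]
[481.4  22.3 154.5]
[473.   24.5 136.9]
[467.6  25.9 120.6]
[464.3  26.7 103.7]
[463.3  27.   93.9]
[462.9  27.1  84. ]
```

```bash
python3 -m inch '[[[-1.6,-1.1,1.5,0,0,0],[-1.6,-1.1,1.5,0,0,0],[0,0,2,0,0,0],[1.3,-0.1,1.1,0,0,0],[1.1,-0.1,1.3,0,0,0],[1.1,-0.1,1.6,0,0,0],[0.9,-0.1,1.8,0,0,0],[0.5,-0.1,1.6,0,0,0]]]'; python3 -c "
from h import *
go([463,27,84]);cv2.imwrite('pics/d1.png',grab_frame('side')['color'][80:280,130:400])"
```

```text
clock: 3.15
eef_pos: [466.8, 26.9, 120.6]
tool_rot: [-180.0, -0.1, 161.0]
ft_force: [0.1, 0.4, 1.2]
opening: 0.1
grip_force: 0.4
pos [466.8  26.9 120.6] rpy [-1.80e+02 -1.00e-01  1.61e+02] tool shift cm [ 0.36 -0.11  3.66]
```

View pics/d1.png

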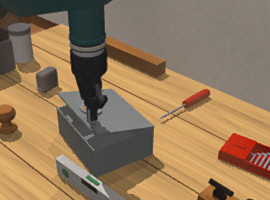

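The door is following the closed fingertips and is now about 15° open. I'll keep pushing down.

```bash
python3 -m inch '[[[0.2,0,0.8,0,0,0],[0.1,0,0.8,0,0,0],[0,0,0.7,0,0,0],[0,0,0.5,0,0,0],[0,0,0.5,0,0,0],[0,0,0.4,0,0,0],[0,0,0.2,0,0,0],[0,0,0,0,0,0]]]'
```

```text
clock: 4.2
eef_pos: [465.0, 27.8, 84.9]
tool_rot: [180.0, 0.1, 160.9]
ft_force: [-3.6, 0.3, 8.8]
opening: -0.3
grip_force: 4.4
```

```bash
python3 -m inch '[[[0,0,0.1,0,0,0],[0,0,0.1,0,0,0],[0,0,0.1,0,0,0],[0,0,0.1,0,0,0],[0,0,0.1,0,0,0],[0,0,0,0,0,0],[0,0,0,0,0,0],[0,0,0,0,0,0]]]'
```

```text
clock: 5.2
eef_pos: [465.1, 27.8, 84.5]
tool_rot: [180.0, 0.1, 161.0]
ft_force: [-14.0, 0.6, 30.8]
opening: 0.2
grip_force: 15.2
```

```bash
python3 -m inch '[[[0,0,-4,0,0,0],[0,0,-4,0,0,0],[-2.6,-4.7,-0.8,0,0,0],[-2.6,-4.7,-0.8,0,0,0],[-2.6,-4.7,-0.8,0,0,0],[-2.6,-4.7,-0.8,0,0,0],[-2.6,-4.7,-0.8,0,0,0],[-2.6,-4.7,-0.8,0,0,0]]]'; python3 -m inch '[[[-2.8,-4.8,0,0,0,0.166],[0,0,0,0,0,0.166],[0,0,0,0,0,0.166],[0,0,0,0,0,0.166],[0,0,0,0,0,0.166],[0,0,0,0,0,0.166],[0,0,0,0,0,0.166],[0,0,0,0,0,0.166]]]' 1
python3 - <<'E'
from h import *
import pickle
F={n:grab_frame(n) for n in("scene","side","wrist")}
pickle.dump(F,open("F1.pkl","wb"))
a=cv2.resize(F["wrist"]["color"],(400,300));b=cv2.resize(F["side"]["color"][110:300,130:420],(400,300))
c=cv2.resize(F["scene"]["color"][110:290,95:300],(800,600))
cv2.imwrite("pics/m1.png",c)
cv2.imwrite("pics/w1.png",cv2.resize(F["wrist"]["color"],(800,600)))
go([531,-344,200],85)
E
```

```text
clock: 6.2
eef_pos: [520.2, -291.7, 206.0]
tool_rot: [180.0, 0.0, 160.9]
ft_force: [0.2, -0.3, -0.0]
opening: 0.0
grip_force: 0.0
clock: 7.2
eef_pos: [530.8, -344.4, 205.5]
tool_rot: [-180.0, -0.0, 84.5]
ft_force: [-0.2, -0.0, -0.0]
opening: 85.6
grip_force: 0.0
pos [ 530.8 -344.3  205.6] rpy [-180.   -0.   85.] tool shift cm [0.04 0.02 0.56]
turn after shift (rad) [-0. -0. -0.]
```

View pics/m1.png

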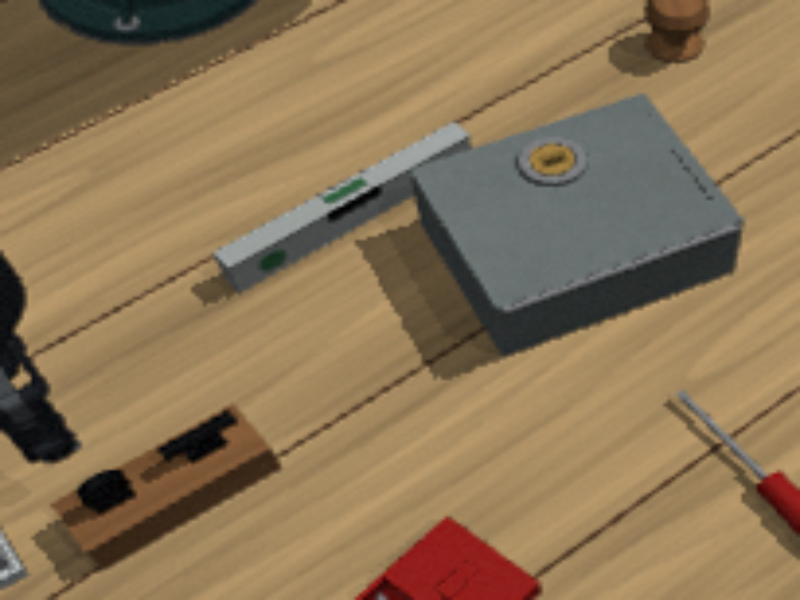

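View pics/w1.png

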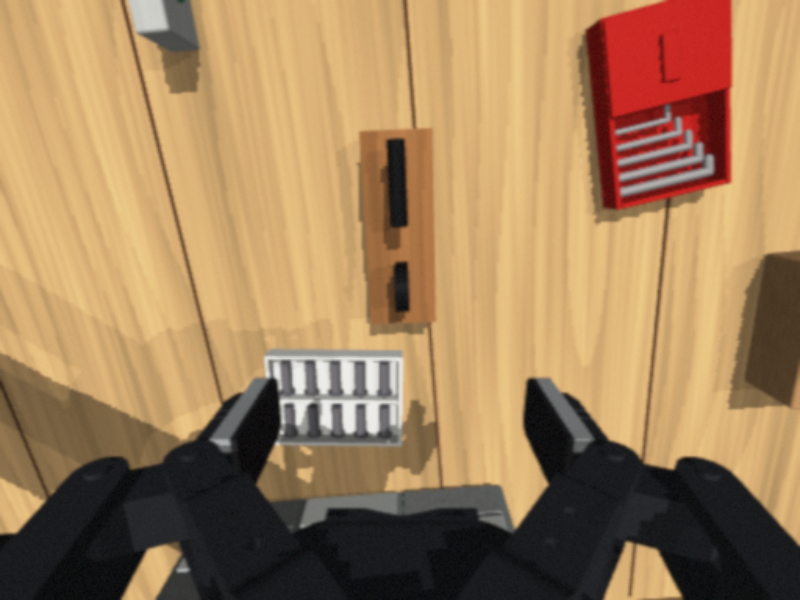

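The door is shut flat and the lock sits at (551,159) in the crop. The wrist view shows the T bar at (397,183) and the round head edge-on at (401,287) on the block.

Run:
```python
from h import *
import pickle
F=pickle.load(open("F1.pkl","rb"));w,s=F["wrist"],F["scene"]
c,d=ray(w,256,192);print("cam",c.round(),d.round(3))
img=w["color"];g=img.max(axis=2);m=np.zeros_like(g);m[85:205,230:280]=(g[85:205,230:280]<45)*255
n,l,st,ce=cv2.connectedComponentsWithStats(m)
for i in range(1,n):
    if st[i,4]>40:
        cnt=np.argwhere(l==i)[:,::-1].astype(np.float32);r=cv2.minAreaRect(cnt);b=cv2.boxPoints(r)
        print(st[i],ce[i],r)
        for z in(68,70,84): print(z,onz(w,*ce[i],z).round(1))
        e=sorted([(np.linalg.norm(b[j]-b[j-1]),j) for j in range(4)])[-1][1]
        p,q=onz(w,*b[e],76),onz(w,*b[e-1],76);v=p-q;print("yaw",np.degrees(np.arctan(-v[0]/v[1])))
B=[onz(w,u/1.5625,v/1.5625,42) for u,v in((360,131),(432,128),(435,323),(371,325))];print(np.round(B,1),np.mean(B,0))
for i,j in((0,3),(1,2)): v=B[i]-B[j];print("byaw",np.degrees(np.arctan(-v[0]/v[1])))
# lock
hsv=cv2.cvtColor(s["color"],cv2.COLOR_BGR2HSV);mm=cv2.inRange(hsv,(12,110,90),(32,255,255));mm[:145]=0;mm[170:]=0;mm[:,:225]=0;mm[:,250:]=0
n,l,st,ce=cv2.connectedComponentsWithStats(mm)
print(st,ce)
hull=cv2.convexHull(np.argwhere(mm>0)[:,::-1].astype(np.float32));e=cv2.fitEllipse(hull);print(e,onz(s,*e[0],91))
for u,v in((416,180),(645,95),(741,222),(498,310)): print(onz(s,95+u/3.902,110+v/3.333,84).round(1))
```

```text
cam [ 537. -267.  348.] [-0.03  -0.293 -0.956]
[248  90  12  55 535] [253.68971963 117.15327103] ((253.44248962402344, 116.94657135009766), (54.1850700378418, 10.289241790771484), 87.87889862060547)
68 [ 533.2 -274.3   68. ]
70 [ 533.3 -274.2   70. ]
84 [ 533.5 -273.8   84. ]
yaw -2.7675511071920305
[253 168   8  31 219] [256.31506849 183.70319635] ((256.5, 183.0), (30.0, 7.0), 90.0)
68 [ 529.7 -343.7   68. ]
70 [ 529.7 -343.1   70. ]
84 [ 530.1 -339.3   84. ]
yaw -4.882420118185324
[[ 511.4 -238.8   42. ]
 [ 560.3 -241.2   42. ]
 [ 553.2 -382.1   42. ]
 [ 503.3 -379.3   42. ]] [ 532.03794318 -310.36914703   42.        ]
byaw -3.2820810007841232
byaw -2.8761064997973245
[[     0      0    512    384 196530]
 [   231    145      2      2      3]
 [   234    145      1      1      1]
 [   227    146      1      1      1]
 [   225    149      1      1      1]
 [   228    148      1      1      1]
 [   231    153     11      9     71]] [[255.50797843 191.51396733]
 [231.66666667 145.66666667]
 [234.         145.        ]
 [227.         146.        ]
 [225.         149.        ]
 [228.         148.        ]
 [235.94366197 157.28169014]]
((233.330810546875, 152.9789276123047), (12.869166374206543, 19.6359920501709), 139.99365234375) [479.3743997   74.51636273  91.        ]
[445.8 -18.5  84. ]
[485.9 176.9  84. ]
[637.7 134.8  84. ]
[588.9 -55.4  84. ]
```

```bash
python3 -m inch '[[[-0.08,-0.07,3,0,0,-0.035],[0,0,3,0,0,0],[0,0,3,0,0,0],[0,0,3,0,0,0],[0,0,2,0,0,0],[0,0,1,0,0,0],[0,0,0.5,0,0,0],[0,0,0,0,0,0]]]'
python3 - <<'E'
from h import *
go([530,-345,50],87)
cv2.imwrite("pics/w2.png",grab_frame("wrist")["color"])
E
```

```text
clock: 8.35
eef_pos: [530.3, -345.3, 51.9]
tool_rot: [179.9, 0.0, 86.9]
ft_force: [0.5, -1.3, 0.6]
opening: 85.7
grip_force: 0.0
pos [ 530.3 -345.3   51.9] rpy [179.9   0.   86.9] tool shift cm [ 0.02 -0.03  0.19]
turn after shift (rad) [ 0.001  0.001 -0.002]
```

View pics/w2.png

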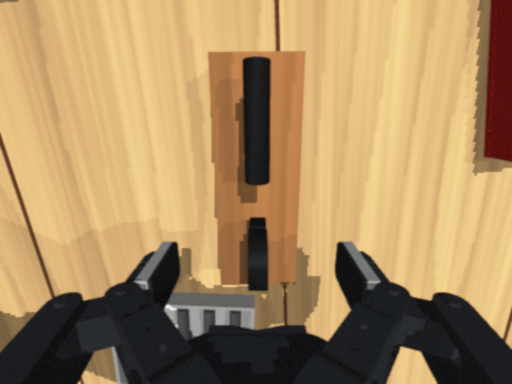

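The round head at (258,253) is centred between the fingertips at (177,250) and (337,250). I'll close on it.

```bash
python3 -m inch '[[[0,0,0.15,0,0,0],[0,0,0,0,0,0],[0,0,0,0,0,0],[0,0,0,0,0,0],[0,0,0,0,0,0],[0,0,0,0,0,0],[0,0,0,0,0,0],[0,0,0,0,0,0]]]' 0;  python3 -m inch '[[[0,0,-0.5,0,0,0],[0,0,-1,0,0,0],[0,0,-2,0,0,0],[0,0,-2,0,0,0],[0,0,-3,0,0,0],[0,0,-3,0,0,0],[0,0,-3,0,0,0],[0,0,-0.5,0,0,0]]]'; python3 -c "
from h import *
go([479.4,74.5,185],75.6)"
```

```text
clock: 9.4
eef_pos: [530.0, -345.1, 50.0]
tool_rot: [180.0, 0.0, 86.8]
ft_force: [-0.2, -1.5, 1.1]
opening: 8.9
grip_force: 58.7
clock: 10.4
eef_pos: [530.8, -346.0, 204.8]
tool_rot: [179.7, 0.3, 86.8]
ft_force: [-0.1, -0.2, -1.0]
opening: 9.3
grip_force: 59.0
pos [ 530.8 -346.   204.8] rpy [179.7   0.3  86.8] tool shift cm [41.71 -7.47  1.74]
turn after shift (rad) [0.006 0.004 0.196]
```

```bash
python3 -m inch '[[[3,-0.7,0,0,0,0],[5,-0.7,0,0,0,0],[6,-0.7,0,0,0,0],[6,-0.7,0,0,0,0],[6,-0.7,0,0,0,0],[5,-0.7,0,0,0,0],[3.3,-1,0,0,0,0.098],[0,0,0,0,0,0.098]]]'; python3 -m inch '[[[0,0,0,0,0,0],[0,0,0,0,0,0],[0,0,0,0,0,0],[0,0,0,0,0,0],[0,0,0,0,0,0],[0,0,0,0,0,0],[0,0,0,0,0,0],[0,0,0,0,0,0]]]'
python3 - <<'E'
from h import *
import pickle
F={n:grab_frame(n) for n in("scene","side","wrist")}
pickle.dump(F,open("F2.pkl","wb"))
cv2.imwrite("pics/w3.png",cv2.resize(F["wrist"]["color"],(800,600)))
go([499,70,178],75.6)
print(onz(F["scene"],236.1,157.5,91))
E
```

```text
clock: 11.4
eef_pos: [495.5, 2.8, 199.3]
tool_rot: [-179.9, -0.0, 75.7]
ft_force: [1.1, -0.5, 0.0]
opening: 9.0
grip_force: 59.0
clock: 12.4
eef_pos: [496.8, 0.4, 199.8]
tool_rot: [180.0, -0.0, 75.6]
ft_force: [0.1, -0.2, 0.3]
opening: 9.2
grip_force: 59.0
pos [4.968e+02 4.000e-01 1.998e+02] rpy [180.   -0.   75.6] tool shift cm [ 6.8  -1.52  2.18]
turn after shift (rad) [ 0. -0.  0.]
[497.62650943  69.8657936   91.        ]
```

View pics/w3.png

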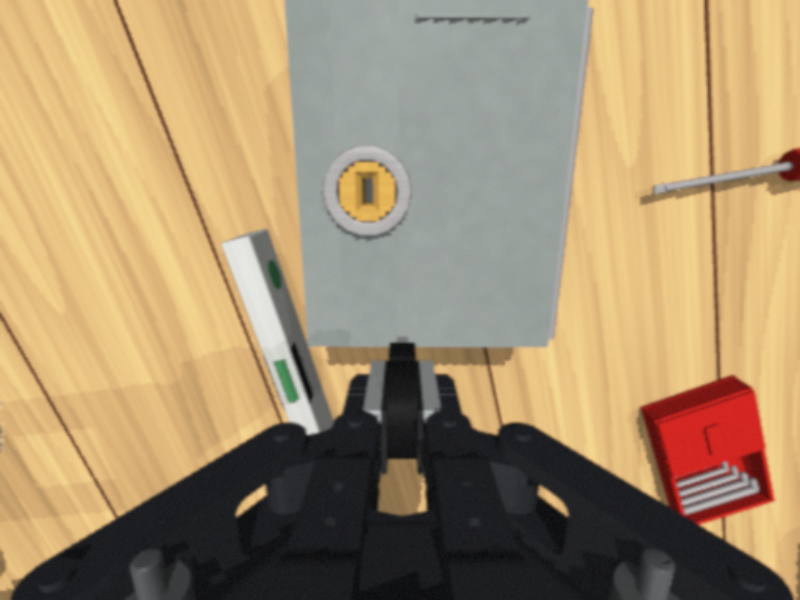

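The lock ring is centred at (367,191), with the keyway slot upright in the image. The key is held straight at (401,400).

Run:
```python
from h import *
import pickle
F=pickle.load(open("F2.pkl","rb"));w=F["wrist"]
hsv=cv2.cvtColor(w["color"],cv2.COLOR_BGR2HSV);m=cv2.inRange(hsv,(15,110,90),(35,255,255));k=np.zeros_like(m);k[100:145,213:257]=m[100:145,213:257]
n,l,st,ce=cv2.connectedComponentsWithStats(k);i=1+np.argmax(st[1:,4]);print(st[i])
e=cv2.fitEllipse(cv2.convexHull(np.argwhere(l==i)[:,::-1].astype(np.float32)));print(e)
p=onz(w,*e[0],91);print("plug",p)
# door side edges -> yaw
C=[onz(w,u/1.5625,v/1.5625,84) for u,v in((310,346),(547,346),(289,0),(586,0))];print(np.round(C,1))
for a,b in((2,0),(3,1)): v=C[a]-C[b];print("yaw",np.degrees(np.arctan(-v[0]/v[1])))
v=C[1]-C[0];print("yaw",np.degrees(np.arctan(v[1]/v[0])))
go([p[0],p[1],135],75.6)
```

```text
[ 217  103   36   39 1040]
((234.57420349121094, 121.95559692382812), (37.5756721496582, 38.56082534790039), 153.537109375)
plug [493.04015237  70.01995921  91.        ]
[[428.4 -17.7  84. ]
 [582.3 -57.   84. ]
 [479.2 173.7  84. ]
 [631.2 134.9  84. ]]
yaw -14.855975627966034
yaw -14.297797086978392
yaw -14.324919645514393
pos [4.968e+02 4.000e-01 1.998e+02] rpy [180.   -0.   75.6] tool shift cm [ 6.65 -2.1   6.48]
turn after shift (rad) [ 0. -0.  0.]
```

```bash
python3 -m inch '[[[1.6,-0.5,0,0,0,0],[2,-0.6,0,0,0,0],[2,-0.6,0,0,0,0],[1.05,-0.4,1.5,0,0,0],[0,0,2,0,0,0],[0,0,1.5,0,0,0],[0,0,1,0,0,0],[0,0,0,0,0,0]]]'
python3 - <<'E'
from h import *
import pickle
F={n:grab_frame(n) for n in("scene","side","wrist")}
pickle.dump(F,open("F3.pkl","wb"))
go([493,70,135],75.6)
o=np.zeros((600,800,3),np.uint8)
for i,n in enumerate(("scene","side")):
    f=F[n];u,v=map(int,proj(f,[493,70,100]));o[:500,400*i:400*i+400]=cv2.resize(f["color"][v-40:v+40,u-32:u+32],(400,500),interpolation=cv2.INTER_CUBIC)
    print(n,u,v)
cv2.imwrite("pics/c3.png",o[:500])
E
```

```text
clock: 13.55
eef_pos: [492.4, 69.9, 138.7]
tool_rot: [-179.9, 0.0, 75.6]
ft_force: [0.5, 0.7, -0.0]
opening: 9.6
grip_force: 59.0
pos [493.6  69.9 140.6] rpy [179.9  -0.   75.6] tool shift cm [-0.   -0.06  0.56]
turn after shift (rad) [ 0.001 -0.001 -0.   ]
scene 235 154
side 218 194
```

View pics/c3.png

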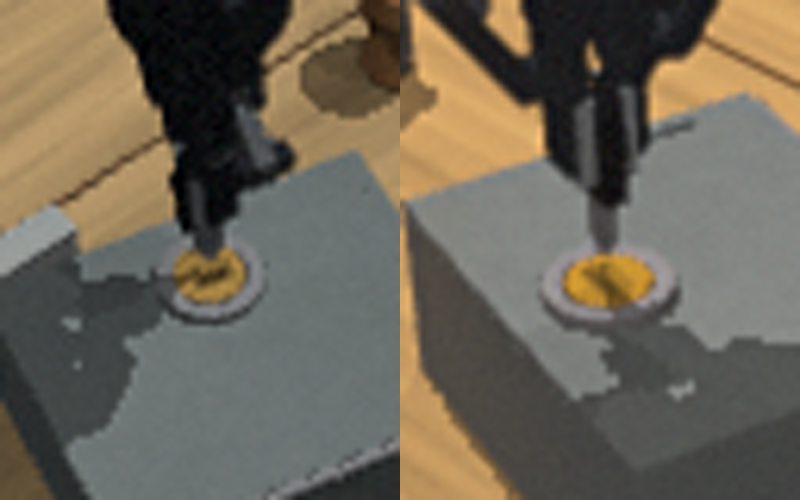

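In the crops the plug centres are at (210,273) and (610,280) and the blade tip is at (210,255) and (604,247). The tip is within about 2 mm of the keyway and the slot lines up, so I'll correct slightly and descend.

```bash
python3 -m inch '[[[-0.05,0.05,0.3,0,0,0],[0,0,0.3,0,0,0],[0,0,0.3,0,0,0],[0,0,0.3,0,0,0],[0,0,0.2,0,0,0],[0,0,0.2,0,0,0],[0,0,0.2,0,0,0],[0,0,0,0,0,0]]]'; python3 -c "
from h import *
go([493,70,99],75.6);print(sensors.observe()['wrist_torque'])"
```

```text
clock: 14.7
eef_pos: [493.3, 69.4, 121.6]
tool_rot: [-180.0, 0.0, 75.6]
ft_force: [-0.3, -0.2, -0.2]
opening: 9.1
grip_force: 59.0
pos [493.3  69.4 121.6] rpy [-180.     0.    75.6] tool shift cm [ 0.05 -0.04  2.26]
turn after shift (rad) [-0.  0.  0.]
[-0.0308906  -0.00710519  0.02036458]
```

```bash
python3 -m inch '[[[0,0,0.15,0,0,0],[0,0,0.15,0,0,0],[0,0,0.15,0,0,0],[0,0,0.15,0,0,0],[0,0,0.1,0,0,0],[0,0,0.1,0,0,0],[0,0,0,0,0,0],[0,0,0,0,0,0]]]'
```

```text
clock: 15.7
eef_pos: [493.5, 69.2, 114.0]
tool_rot: [180.0, 0.0, 75.6]
ft_force: [0.1, -1.3, 0.4]
opening: 8.7
grip_force: 59.1
```

```bash
python3 -m inch '[[[0,0,0.1,0,0,0.03],[0,0,0.1,0,0,-0.03],[0,0,0.1,0,0,-0.03],[0,0,0.1,0,0,0.03],[0,0,0.1,0,0,0.03],[0,0,0.1,0,0,-0.03],[0,0,0.1,0,0,0],[0,0,0,0,0,0]]]'
```

```text
clock: 16.7
eef_pos: [493.2, 69.8, 106.5]
tool_rot: [-180.0, -0.0, 75.6]
ft_force: [-0.3, -2.7, 1.5]
opening: 9.1
grip_force: 59.5
```

```bash
python3 -m inch '[[[0,0,0.1,0,0,0.03],[0,0,0.1,0,0,-0.03],[0,0,0.1,0,0,-0.03],[0,0,0.1,0,0,0.03],[0,0,0.1,0,0,0.03],[0,0,0.1,0,0,-0.03],[0,0,0.1,0,0,0],[0,0,0,0,0,0]]]'
```

```text
clock: 17.7
eef_pos: [493.1, 69.7, 99.2]
tool_rot: [-179.9, -0.0, 75.6]
ft_force: [0.9, 0.8, -0.4]
opening: 9.0
grip_force: 59.0
```

```bash
python3 -m inch '[[[0,0,0.05,0,0,0],[0,0,0.05,0,0,0],[0,0,0.05,0,0,0],[0,0,0.05,0,0,0],[0,0,0.05,0,0,0],[0,0,0,0,0,0],[0,0,0,0,0,0],[0,0,0,0,0,0]]]'
python3 - <<'E'
from h import *
F={n:grab_frame(n) for n in("scene","side")}
o=np.zeros((500,800,3),np.uint8)
for i,n in enumerate(("scene","side")):
    f=F[n];u,v=map(int,proj(f,[493,70,100]));o[:500,400*i:400*i+400]=cv2.resize(f["color"][v-40:v+40,u-32:u+32],(400,500),interpolation=cv2.INTER_CUBIC)
cv2.imwrite("pics/c4.png",o)
E
```

```text
clock: 18.7
eef_pos: [493.6, 69.6, 98.7]
tool_rot: [180.0, -0.0, 75.6]
ft_force: [-1.8, 1.1, 7.6]
opening: 9.3
grip_force: 60.1
```

View pics/c4.png

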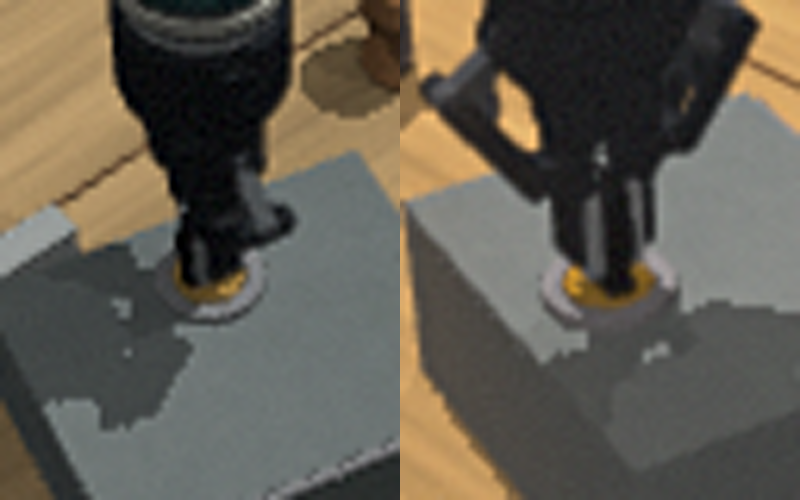

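The key is seated: the hand stopped hard at z = 98.7, the expected home height, and the shoulder is on the brass plug at (210,285) and (610,285). I'll turn clockwise, which is +z in the tool frame.

```bash
python3 -m inch '[[[0,0,0,0,0,0.1],[0,0,0,0,0,0.1],[0,0,0,0,0,0.1],[0,0,0,0,0,0.1],[0,0,0,0,0,0.1],[0,0,0,0,0,0.1],[0,0,0,0,0,0.1],[0,0,0,0,0,0.1]]]'; python3 -c "
from h import *
o=sensors.observe();print(o['wrist_torque'],o['q'])"
```

```text
clock: 19.8
eef_pos: [494.1, 69.3, 98.7]
tool_rot: [179.9, -0.1, 29.6]
ft_force: [-1.9, 1.1, 5.5]
opening: 8.9
grip_force: 60.0
[0.16264051 0.26427011 0.06513721] [ 1.47930219e+00  2.18443438e+00  9.68264873e+01 -2.04784407e-02
  8.08600089e+01  6.18740009e+01]
```

```bash
python3 -m inch '[[[0,0,0,0,0,0.1],[0,0,0,0,0,0.1],[0,0,0,0,0,0.1],[0,0,0,0,0,0.1],[0,0,0,0,0,0.1],[0,0,0,0,0,0.1],[0,0,0,0,0,0.1],[0,0,0,0,0,0.05]]]'; python3 -m inch '[[[0,0,0,0,0,0.05],[0,0,0,0,0,0.05],[0,0,0,0,0,0.03],[0,0,0,0,0,0.03],[0,0,0,0,0,0],[0,0,0,0,0,0],[0,0,0,0,0,0],[0,0,0,0,0,0]]]'; python3 -c "
from h import *
o=sensors.observe();print(o['wrist_torque'],o['q'])"
```

```text
clock: 20.8
eef_pos: [494.3, 68.7, 98.7]
tool_rot: [179.9, -0.2, -13.3]
ft_force: [-0.9, -1.9, 5.9]
opening: 9.0
grip_force: 59.9
clock: 21.8
eef_pos: [494.2, 68.6, 98.7]
tool_rot: [180.0, -0.2, -22.3]
ft_force: [-2.1, -0.7, 5.8]
opening: 9.2
grip_force: 59.9
[-0.12937143  0.16874613  0.19711348] [ 1.45520300e+00  2.18731839e+00  9.68266116e+01 -1.06367355e-01
  8.08446667e+01  1.13818920e+02]
```

```bash
python3 -m inch '[[[0,0,0,0,0,0.03],[0,0,0,0,0,0.03],[0,0,0,0,0,0],[0,0,0,0,0,0],[0,0,0,0,0,0],[0,0,0,0,0,0],[0,0,0,0,0,0],[0,0,0,0,0,0]]]'; python3 -c "
from h import *
o=sensors.observe();print(o['wrist_torque'],o['tool_rot'])"
```

```text
clock: 22.8
eef_pos: [494.2, 68.6, 98.7]
tool_rot: [180.0, -0.2, -25.8]
ft_force: [-1.5, -0.2, 5.2]
opening: 9.0
grip_force: 60.0
[-0.12314225  0.19582162  0.3049245 ] [ 1.79963770e+02 -1.70573917e-01 -2.57593961e+01]
```

The torque jumped from 0.20 to 0.30 N m over 0.06 rad, so the plug is at its hard stop. The key is still seated and gripped at 60 N.

```bash
python3 -c "
from h import *
print(workorder.sign_off())"
```

```text
the job is handed in; nothing more can be done
None
```

I handed the job in at about 23 s with the door shut, the round-headed key fully home and turned clockwise to its stop, and the gripper still holding it at 60 N; the sign-off returned no verdict.

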